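Lay out stone blanks and aim the bench magnifier at them

TASK

Spread the heaped stone blanks out over the sorting tray so that they all lie flat in one layer with at least a centimetre of bare tray between any two. Swing the bench magnifier over from the side and tilt its lens so that the lens faces the middle of the tray squarely, its axis pointing at the tray's centre; move it by its boom, fork or frame, without touching the glass. Leave everything else on the bench where it is.

Things in the scene. Friction and masses are not known exactly. Their poses are not given: they have to be found in the camera images.
- magnifier: the round grey foot of the bench magnifier, 130 mm across, 24 mm high, fixed. Origin on the table, on the axis of its 20 mm steel column. It stands left or right behind the tray; the punch stand has the other place. The column carries a level boom with a fork that holds the lens; column, collar (34 mm) and cap end 263 mm above the table.
- boom (a point): a point on the axis of the boom, 100 mm from the column axis and 225 mm above the table; x points along the boom to the column, z up. The boom is a 16 mm tube that runs from the column to the fork's crossbar.
- swivel (a joint): turn of the boom on the column about the vertical, rad, anticlockwise from above positive, -2.1 to 2.1. At 0 the boom points along the foot's own -x, about towards the robot. Held by friction alone (0.5 N m), it stays where it is left, but a fast push (over 1.5 rad/s) throws it a little further.
- tilt (a joint): tilt of the lens ring in the fork about the level line through its two pivots, rad, -1.2 to 1.2. At 0 the lens is level; positive when the rim farthest from the column is up. The ring is balanced, held by friction alone (0.12 N m), and stays where it is left.
- lens (a point): the middle of the lens, on the pivot line, 240 mm from the column axis, 225 mm above the table. z is the lens axis (up when level), x points to the column at tilt 0. White ring round it: 120 mm outside, 98 mm inside, 18 mm thick. Grey fork: crossbar 70 to 82 mm from here on the column side, arms to 76 mm and pivot knobs to 88 mm either side, all 14 to 22 mm high.
- lens_glass: the clear glass in the ring, 98 mm across, 4 mm thick at the edge and 8 in the middle; it lies 5 to 7 mm deeper than the ring's faces. Not to be touched. Origin at the middle of the lens.
- tray_in (a point): the middle of the sorting tray's floor, 5 mm above the table. The tray is square, of white plastic, 160 mm outside, 150 mm inside, its rim 14 mm above the table and 5 mm thick; it does not move. Axes along its sides, z up.
- punch_stand: a fixed round wooden stand 110 mm across and 40 mm high with steel punches standing in it to 120 mm. Origin on the table under its middle.
- tool_cup: black cup, 72 mm across, 95 mm high, with tools sticking out to 145 mm and out to 36 mm from its axis; loose, behind the tray. Origin under its middle (as for all bystanders).
- flux_bottle: small bottle, 36 mm across, 105 mm high, loose.
- pot: low brown bowl, 104 mm across, 48 mm high, loose.
- cork: cork standing upright, 22 mm across, 38 mm high, loose.
- ring_clamp: wooden ring clamp lying flat, 105 mm long along its x, 26 mm wide, 21 mm high, loose.
- plaster_disc: white plaster disc lying flat, 80 mm across, 12 mm high, loose.
- mug: white mug, 76 mm across, 85 mm high, handle on its +y side, loose.
- caliper: caliper lying flat, 190 mm long along its x, jaws towards +y out to 45 mm, 9 mm high, loose.
- stone1_mid (a point): the middle of a round flat stone blank of grey agate, 26 mm across, 12 mm thick, edges bevelled, 17 g (one of five alike), 6 mm above the face it lies on. At the start they are heaped: four on the tray floor in a rhombus, about 2 mm between neighbours, and one (stone5) on top of three of them.
- stone2_mid (a point): the middle of another such stone blank, as stone1.
- stone3_mid (a point): the middle of another such stone blank, as stone1.
- stone4_mid (a point): the middle of another such stone blank, as stone1.
- stone5_mid (a point): the middle of another such stone blank, as stone1.

How it is judged:
By the outcome, as a careful person would: the job done as asked, in the order asked, and still so for the second after the job is handed in, with the robot touching nothing.
It also fails if it takes over 70 s, if anything falls off the work surface, if the arm or the gripper's body presses on something with over 40 N, if the wrist force passes 120 N, or if a joint passes its speed limit or range.

ROBOT

A 6-joint arm with a two-finger parallel gripper is mounted at the origin on the work surface. World frame = base frame: x ahead of the robot, y to its left, z up, the work surface at z = 0. Lengths are in mm, angles in rad, forces in N, time in s.
With the tool pointing down it reaches from about 300 to 750 mm from the base axis. Payload 8.5 kg.
Tool frame: the origin (TCP) lies midway between the tips of the shut fingers; the grasp point (between the pads) lies 19 mm behind it; z points along the fingers, y is the line along which they close (so a half turn about z gives the same grasp; the last joint's range is limited). The gripper opens to 85 mm and grips with 20 to 120 N. Pads are 22 mm wide; open, the fingers measure 114 mm over their backs; the gripper's body (76 mm by 85 mm) begins 54 mm behind the grasp point. The pads swing forward as they close: fully open they stand 13 mm farther back than shut.
Start: joints at [-1.481, 0.381, 1.297, -0, 1.464, -0.215], TCP at [165.051, -524.632, 231.322] pointing down, gripper open.
Joint ranges: [-3.11, 3.11], [-0.89, 2.33], [0.22, 2.48], [-1.42, 4.56], [0.17, 2.85], [-2.88, 2.88]. Speed limits (rad/s): [2.39, 2.39, 3.14, 3.14, 3.14, 3.14].

INTERFACE

Orientations are given as [roll, pitch, yaw] about the fixed x, y, z axes, in that order (R = Rz(yaw) Ry(pitch) Rx(roll)).
In Python, from station import manip, claw, get_image, get_calibration, job, sensors gives the robot as it stands. The module is installed in compiled form; this text tells all that it offers. Calls block until the motion is done:
- manip.movep(position, orientation): joint-space move of the TCP to a pose.
- manip.line_to(position, frame=None, v=150): straight line of the TCP; frame=None keeps the orientation; v is the mean speed in mm/s.
- manip.move_joints(angles): joint-space move.
- claw.open_jaws() and claw.close(squeeze=None): open the fingers fully, or close them until they stop; squeeze is the grip in N (None keeps the last).
- manip.pause(seconds).
- manip.solve_ik(position, orientation): joint angles nearest the present ones, or None.
- get_image(name): name is "scene" or "top" or "wrist"; returns the picture (480x640x3 uint8, red, green, blue); there is no depth.
- get_calibration(name): a dict with "fx", "fy", "cx", "cy" (pixels), "k1" (the pictures are not rectified: a ray, as slopes to the right and down, at radius r is drawn at 1 + k1 r^2 times it, then the intrinsics apply), "R" (3x3) and "t" (3): a world point X has camera coordinates R X + t; the wrist camera has in their place "tool_from_camera" (4x4, takes a point from camera to tool coordinates, whose origin is the TCP and whose axes are the flange's). Camera axes: x right, y down, z forward; pixel columns grow to the right and rows downward; lengths in mm; the calibration is good to about 2 mm. A picture is of the moment at which its call begins: read the wrist's pose just before it. get_calibration takes no time and is no camera call.
A pose or a line that the arm cannot do raises manip.PlanningError and nothing moves.
- job.hand_in(): hands the job in; it is judged then, once.
Readings, each from a call of its own:
- sensors.read_time_s(): time.
- sensors.read_joint_positions(): joint angles.
- sensors.read_dq(): joint speeds.
- sensors.read_joint_efforts(): joint torques, N m.
- sensors.read_position(): TCP position.
- sensors.read_ee_rot(): TCP orientation.
- sensors.read_wrist_force(): force on the tool from outside, world axes, zero at the start.
- sensors.read_moment(): the same for the moment, N m.
- sensors.read_finger_gap(): finger opening in mm.
- sensors.read_grip_force(): force on a finger pad.
Only numpy, scipy, OpenCV 4.12 (cv2) and the standard library are available. Lean on these libraries where they do the work, as an engineer would, in place of code of your own. Each camera call takes 0.05 s, during which the arm holds its last target. There are 200 camera calls.

## Working session

There is one attempt and no reset: what is moved stays moved. The work goes in short steps, each a Python script; the robot and the scene stay as the last script left them, time stands still between calls to the robot, and variables do not carry over. Pictures are saved under pics/ and viewed, at most 10 in all, crops included, and the job is handed in when it is done.

```bash
mkdir -p pics
cat > h.py <<'E'
import numpy as np, cv2
from station import manip, claw, get_image, get_calibration, job, sensors
def ray(name,px):
    c=get_calibration(name); u=np.array([(px[0]-c['cx'])/c['fx'],(px[1]-c['cy'])/c['fy']])
    s=u.copy()
    for _ in range(20): s=u/(1+c['k1']*(s@s))
    R=np.array(c['R']);t=np.array(c['t'])
    return -R.T@t, R.T@np.array([s[0],s[1],1.])
def onz(name,px,z):
    o,d=ray(name,px); return o+d*(z-o[2])/d[2]
def proj(name,X):
    c=get_calibration(name); p=np.array(c['R'])@np.array(X,float)+np.array(c['t']); s=p[:2]/p[2]; s=s*(1+c['k1']*(s@s))
    return np.array([c['fx']*s[0]+c['cx'],c['fy']*s[1]+c['cy']])
def save(name,fn):
    im=get_image(name); cv2.imwrite('pics/'+fn,im[:,:,::-1]); return im
E
python3 - <<'E'
from h import *
for n in('top','scene'):
    save(n,n+'0.png'); c=get_calibration(n); print(n,c['fx'],c['k1'],-np.array(c['R']).T@np.array(c['t'])); print(np.round(c['R'],2))
print(get_calibration('wrist'))
print(sensors.read_time_s(),sensors.read_position(),sensors.read_ee_rot())
E
```

```text
top 594.4426531549569 0.008647798057492096 [ 494.42145092   38.78874078 1338.58288798]
[[ 0.   -1.    0.01]
 [-1.   -0.   -0.07]
 [ 0.07 -0.01 -1.  ]]
scene 473.8467694330014 -0.0008530723648729853 [969.05727491 738.71671312 985.47130974]
[[-0.88  0.48 -0.  ]
 [ 0.34  0.62 -0.71]
 [-0.34 -0.62 -0.71]]
{'fx': 334.2678150252916, 'fy': 334.2678150252916, 'cx': 323.3544177439411, 'cy': 238.51748063140212, 'k1': 0.02084848896415224, 'tool_from_camera': array([[-3.12329039e-05, -9.51639136e-01, -3.07218088e-01,
         7.95607829e+01],
       [ 9.99999892e-01, -1.71953668e-04,  4.30980285e-04,
         4.34204930e-01],
       [-4.62964984e-04, -3.07218042e-01,  9.51639039e-01,
        -1.43041009e+02],
       [ 0.00000000e+00,  0.00000000e+00,  0.00000000e+00,
         1.00000000e+00]])}
0.1 [ 165.02543425 -524.39215703  230.774342  ] [-3.14030704e+00 -2.62487819e-04  3.04806369e-01]
```

View pics/top0.png

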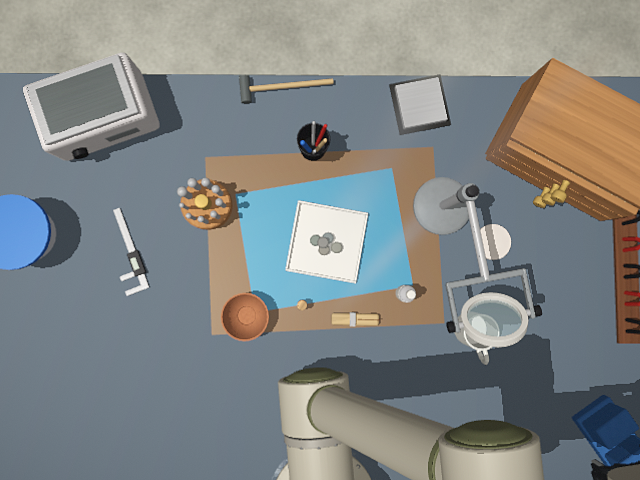

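View pics/scene0.png

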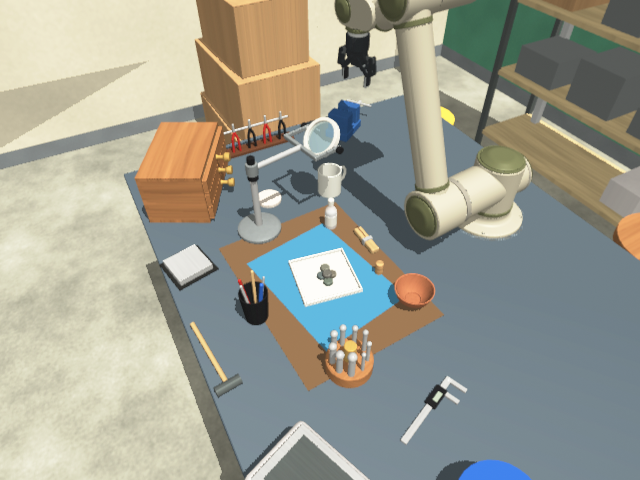

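The top view shows the tray at about (327,242) with the heap at its middle. The magnifier foot is at (443,206), the cap at (471,190) and the lens at (494,320), over the mug. The punch stand is at the left. I'll measure with masks and move over the tray for a wrist picture.

Run:
```python
from h import *
im=cv2.imread('pics/top0.png'); hsv=cv2.cvtColor(im,cv2.COLOR_BGR2HSV)
m=((hsv[...,1]<40)&(hsv[...,2]>190)).astype(np.uint8)*255
sub=np.zeros_like(m); sub[190:295,275:380]=m[190:295,275:380]
cs,_=cv2.findContours(sub,0,2); c=max(cs,key=cv2.contourArea); hull=cv2.convexHull(c)
r=cv2.boxPoints(cv2.minAreaRect(hull)); P=np.array([onz('top',p,14) for p in r]); print('tray',P.round(1),np.linalg.norm(P[0]-P[1]),np.linalg.norm(P[1]-P[2]),P.mean(0))
e=P[1]-P[0]; print('yaw deg',np.degrees(np.arctan2(e[1],e[0])))
g=((hsv[...,1]<60)&(hsv[...,2]<185)).astype(np.uint8)*255
sub=np.zeros_like(m); sub[225:265,300:350]=g[225:265,300:350]
cs,_=cv2.findContours(sub,0,2)
for c in cs:
    if cv2.contourArea(c)>30: M=cv2.moments(c); print('stones',M['m10']/M['m00'],M['m01']/M['m00'],cv2.contourArea(c))
for n,p,z in[('foot',(443,206),24),('cap',(471,190),263),('lens',(494,320),225),('mug',(482,330),85),('flux',(405,292),100),('cork',(302,304),38),('pot',(246,317),48),('clamp',(356,319),21),('cup',(313,140),95),('punch',(203,204),40),('disc',(495,241),12),('boomA',(475,205),225),('boomB',(487,277),225),('knobL',(451,326),225),('knobR',(538,310),225)]: print(n,onz('top',p,z).round(0))
p=sensors.read_position()
manip.line_to([p[0],p[1],430])
```

```text
tray [[ 499.4   85.4   14. ]
 [ 657.3   57.4   14. ]
 [ 628.9 -101.    14. ]
 [ 471.2  -71.7   14. ]] 160.3457796821398 160.96444214914686 [564.22174418  -7.47862756  14.        ]
yaw deg -10.033323874795428
stones 325.9711005542359 243.4326999208234 421.0
foot [ 643. -267.   24.]
cap [ 645. -263.  263.]
lens [ 407. -313.  225.]
mug [ 375. -331.   85.]
flux [ 454. -168.  100.]
cork [426.  46.  38.]
pot [399. 167.  48.]
clamp [393. -73.  21.]
cup [775.  24.  95.]
punch [644. 264.  40.]
disc [ 566. -386.   12.]
boomA [ 622. -281.  225.]
boomB [ 487. -301.  225.]
knobL [ 396. -232.  225.]
knobR [ 425. -395.  225.]
```

```bash
cat >> h.py <<'E'
from scipy.spatial.transform import Rotation as Rn
def wpose():
    T=np.eye(4); T[:3,:3]=Rn.from_euler('xyz',sensors.read_ee_rot()).as_matrix(); T[:3,3]=sensors.read_position(); return T
def wonz(T,px,z):
    c=get_calibration('wrist'); u=np.array([(px[0]-c['cx'])/c['fx'],(px[1]-c['cy'])/c['fy']]); s=u.copy()
    for _ in range(20): s=u/(1+c['k1']*(s@s))
    W=T@np.array(c['tool_from_camera']); o=W[:3,3]; d=W[:3,:3]@np.array([s[0],s[1],1.]); return o+d*(z-o[2])/d[2]
E
python3 - <<'E'
from h import *
manip.movep([564,-7,430],[np.pi,0,0]); manip.line_to([564,-7,150],v=250); manip.pause(.2)
T=wpose(); np.save('T1.npy',T); save('wrist','w1.png'); print(T.round(3),sensors.read_time_s(),sensors.read_joint_positions())
E
```

```text
[[ 1.00000e+00 -0.00000e+00  2.00000e-03  5.64303e+02]
 [-0.00000e+00 -1.00000e+00 -0.00000e+00 -7.06300e+00]
 [ 2.00000e-03  0.00000e+00 -1.00000e+00  1.50832e+02]
 [ 0.00000e+00  0.00000e+00  0.00000e+00  1.00000e+00]] 5.4167 [-2.22279233e-01  4.74394328e-01  1.38882527e+00 -4.88387644e-06
  1.27715777e+00  1.34849934e+00]
```

View pics/w1.png

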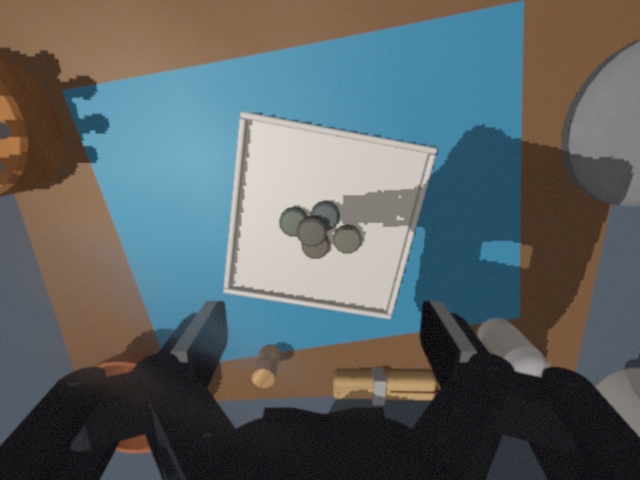

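The wrist picture shows four floor stones near (293,221), (325,215), (315,245) and (347,239), with the top one at (312,231). The tray corners are about (243,114), (437,149), (391,318) and (226,291). I'll refine these numerically.

Run:
```python
from h import *
T=np.load('T1.npy'); im=cv2.imread('pics/w1.png'); hsv=cv2.cvtColor(im,cv2.COLOR_BGR2HSV)
m=((hsv[...,1]<45)&(hsv[...,2]>95)).astype(np.uint8)*255
sub=np.zeros_like(m); sub[105:330,215:450]=m[105:330,215:450]
sub=cv2.morphologyEx(sub,cv2.MORPH_OPEN,np.ones((3,3)))
cs,_=cv2.findContours(sub,0,2); c=max(cs,key=cv2.contourArea)
ap=cv2.approxPolyDP(cv2.convexHull(c),8,True)[:,0]; P=np.array([wonz(T,p,14) for p in ap]); print(ap.tolist(),P.round(1),P.mean(0)); 
r=cv2.minAreaRect(P[:,:2].astype(np.float32)); print(r)
cv2.imwrite('pics/crop.png',cv2.resize(im[180:280,260:380],None,fx=6,fy=6,interpolation=cv2.INTER_CUBIC)[:600])
g=cv2.resize(cv2.cvtColor(im,cv2.COLOR_BGR2GRAY)[180:280,260:380],None,fx=6,fy=6,interpolation=cv2.INTER_CUBIC)
h=cv2.HoughCircles(g,cv2.HOUGH_GRADIENT,1,60,param1=80,param2=18,minRadius=70,maxRadius=100)
for x,y,rr in h[0]:
    px=(x/6+260-.4,y/6+180-.4); print(np.round(px,1),round(rr/6,1),wonz(T,px,17).round(1),wonz(T,px,29).round(1))
```

```text
[[241, 112], [436, 149], [390, 318], [223, 291]] [[657.7  57.   14. ]
 [629.8 -98.3  14. ]
 [474.5 -70.7  14. ]
 [503.   85.3  14. ]] [566.24009889  -6.69901336  14.        ]
((566.302978515625, -6.840858459472656), (158.63626098632812, 157.67782592773438), 79.6687240600586)
[293.8 221.7] 14.9 [570.   17.9  17. ] [573.2  16.8  29. ]
[315.  245.4] 13.4 [ 5.486e+02 -1.000e-01  1.700e+01] [ 5.527e+02 -4.000e-01  2.900e+01]
[347.7 239.5] 13.6 [553.9 -28.6  17. ] [557.8 -27.7  29. ]
```

View pics/crop.png

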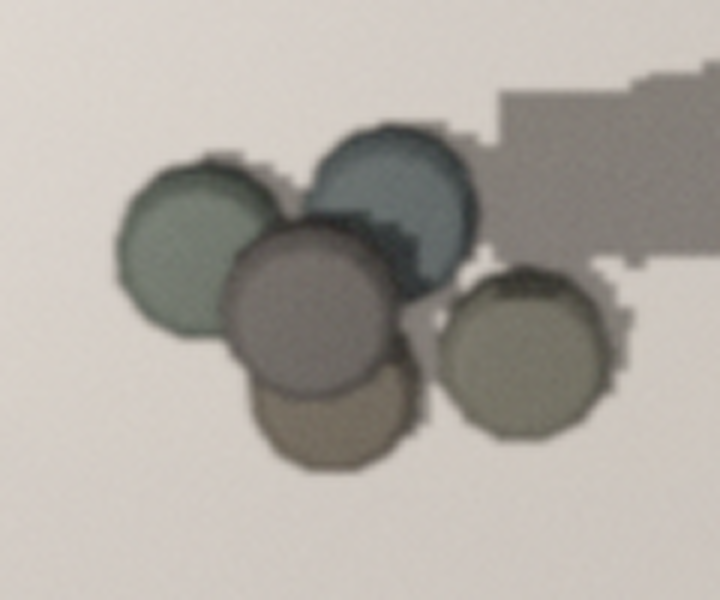

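The crop shows the stones at (200,250), (392,210), (333,388) and (523,355), with the top one at (308,308). The long diagonal lies almost along the tray's second axis, so every stone can be gripped free of its neighbours. First I'll lift the top stone to the near side.

```bash
cat >> h.py <<'E'
C=np.array([565.5,-7.]); a=np.radians(-10.1); E1=np.array([np.cos(a),np.sin(a)]); E2=np.array([-np.sin(a),np.cos(a)])
def w2t(p): d=np.array(p)[:2]-C; return np.array([d@E1,d@E2])
def t2w(q,z): return [*(C+q[0]*E1+q[1]*E2),z]
YAW={2:a,1:a+np.pi/2}   # closing along E2 / E1
def pickplace(src,dst,off,ax,zp,zd,lift=45):
    src,dst,off=map(np.array,(src,dst,off)); R=[np.pi,0,YAW[ax]]
    manip.movep(t2w(src+off,lift),R); manip.line_to(t2w(src+off,zp),v=100)
    claw.close(30); g=sensors.read_finger_gap(); print('gap',g,sensors.read_wrist_force().round(1))
    manip.line_to(t2w(src+off,lift),v=120); print('gap',sensors.read_finger_gap())
    manip.line_to(t2w(dst+off,lift)); manip.line_to(t2w(dst+off,zd),v=80)
    claw.open_jaws(); manip.line_to(t2w(dst+off,lift+15),v=150)
E
python3 - <<'E'
from h import *
T=np.load('T1.npy'); f=lambda x,y,z: wonz(T,(x/6+260-.4,y/6+180-.4),z)
for n,x,y,z in[('G',200,250,13),('blue',392,210,13),('brown',333,388,13),('olive',523,355,13),('s5',308,308,25)]:
    p=f(x,y,z); print(n,p.round(1),w2t(p).round(1))
s5=w2t(f(308,308,25))
pickplace(s5,[-57,0],[4,0],2,18,6.5)
print(sensors.read_time_s())
manip.movep([564,-7,150],[np.pi,0,0]); manip.pause(.15); np.save('T2.npy',wpose()); save('wrist','w2.png')
im=cv2.imread('pics/w2.png'); cv2.imwrite('pics/w2c.png',cv2.resize(im[100:330,210:450],None,fx=2.5,fy=2.5))
E
```

```text
G [569.3  19.   13. ] [-0.8 26.3]
blue [575.2  -8.8  13. ] [ 9.9 -0. ]
brown [ 5.482e+02 -1.000e-01  1.300e+01] [-18.3   3.8]
olive [553.3 -28.1  13. ] [ -8.3 -22.9]
s5 [564.1   3.   25. ] [-3.1  9.6]
gap 24.044462264127144 [-0.5 -0.2  4.1]
gap 23.86823073558956
9.5833
```

View pics/w2c.png

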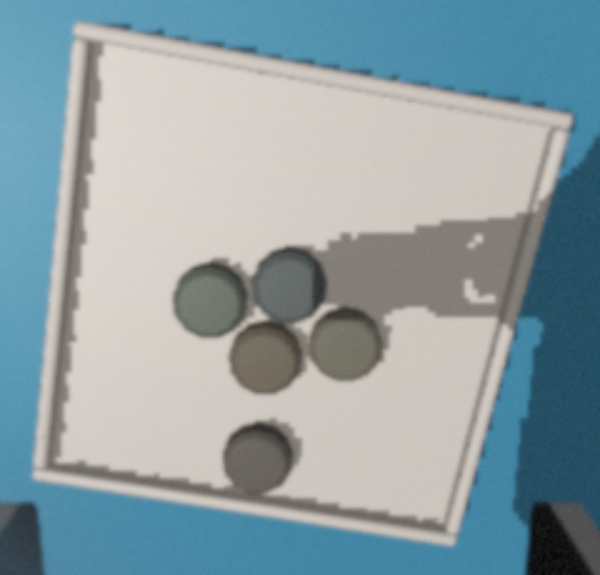

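Stone5 now lies flat at crop (257,457). The floor stones are undisturbed at (210,299), (289,284), (265,357) and (345,343). Next come the two end stones, then the blue one.

Run:
```python
from h import *
T=np.load('T2.npy'); P={n:w2t(wonz(T,(x/2.5+210-.3,y/2.5+100-.3),13)) for n,x,y in[('G',210,299),('blue',289,284),('brown',265,357),('olive',345,343),('s5',257,457)]}
for n in P: print(n,P[n].round(1))
pickplace(P['G'],[-10,52],[0,5],1,6.5,7)
pickplace(P['olive'],[-10,-52],[0,-5.5],1,6.5,7)
print(sensors.read_time_s())
pickplace(P['blue'],[45,0],[6,0],2,6.5,7)
print(sensors.read_time_s())
manip.movep([564,-7,150],[np.pi,0,0]); manip.pause(.15); np.save('T3.npy',wpose()); save('wrist','w3.png')
im=cv2.imread('pics/w3.png'); cv2.imwrite('pics/w3c.png',cv2.resize(im[100:330,210:450],None,fx=2.5,fy=2.5))
```

```text
G [-0.4 25.8]
blue [9.6 0.1]
brown [-17.8   3.7]
olive [ -7.8 -22.9]
s5 [-56.4   0.1]
gap 23.83565435665374 [-1.  -0.7  4.6]
gap 23.982603699811737
gap 24.38322804991953 [-1.6 -0.4  5.8]
gap 23.628920846929873
19.3083
gap 23.789299963893267 [-0.6 -0.1  5.5]
gap 24.028498877771426
24.525
```

View pics/w3c.png

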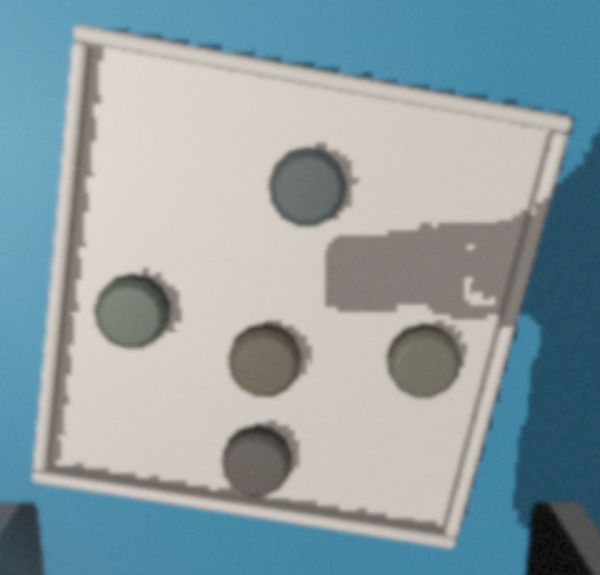

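All five stones lie flat, at crop (307,186), (132,312), (265,360), (424,360) and (257,460), and the tightest gap is about 12.8 mm. Now I'll swing the boom by gripping the tube.

Run:
```python
from h import *
col=np.array([644.5,-265.]); r=110
def bp(h,z): return [col[0]+r*np.cos(h),col[1]+r*np.sin(h),z]
h0=np.radians(192); d=C-col; h1=np.arctan2(d[1],d[0]); print('head',np.degrees(h1),'D',np.hypot(*d))
manip.line_to([564,-7,330],v=300)
manip.movep(bp(h0,330),[np.pi,0,h0-np.pi]); manip.line_to(bp(h0,208),v=150)
claw.close(25); print(sensors.read_finger_gap(),sensors.read_wrist_force().round(1),sensors.read_position().round(1))
for h in np.linspace(h0,h1,6)[1:]:
    manip.line_to(bp(h,208),[np.pi,0,h-np.pi],v=70)
    print(sensors.read_wrist_force().round(1),sensors.read_moment().round(1),sensors.read_position().round(1))
claw.open_jaws(); print(sensors.read_position().round(1)); manip.line_to(bp(h1,330),v=150)
manip.movep([500,-300,400],[np.pi,0,0])
print(sensors.read_time_s())
a=save('top','t2.png'); b=save('scene','s2.png')
cv2.imwrite('pics/c2.png',np.hstack([cv2.resize(a[160:320,260:420,::-1],(400,400)),cv2.resize(b[130:300,240:410,::-1],(400,400))]))
```

```text
head 107.02466937223537 D 269.82401672201087
15.071662798545319 [-1.3  0.2  2.2] [ 536.8 -287.8  208.2]
[3.9 2.  1.2] [ 0.4 -0.6 -0.2] [ 535.4 -255.2  208.2]
[4.5 1.2 1.4] [ 0.1 -0.8 -0.1] [ 543.2 -224.   208.2]
[6.3 0.1 0.7] [-0.  -0.9 -0.1] [ 559.7 -196.2  208.2]
[ 7.1 -1.1  0.6] [-0.2 -1.   0. ] [ 583.6 -174.3  208.2]
[ 6.9 -2.   2. ] [-0.3 -1.   0.1] [ 612.7 -160.2  208.2]
[ 612.2 -159.8  208. ]
34.8083
```

View pics/c2.png

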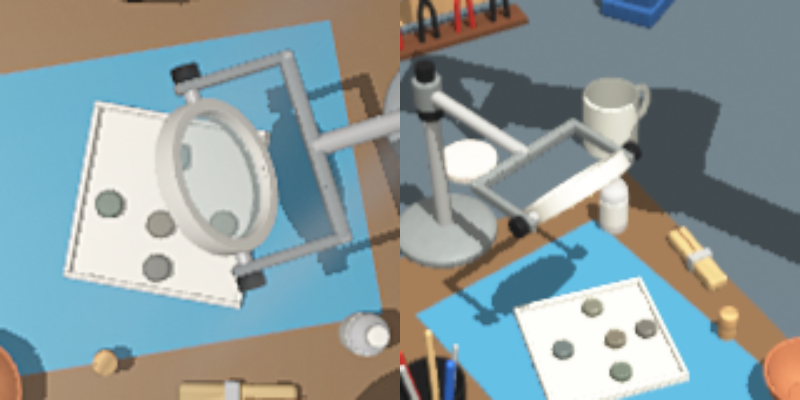

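The left half shows the pivot knobs at about top px (335,190) and (360,271). The lens is over the tray and the far rim is well up; the scene view is nearly edge-on, so tilt is about +0.9. I'll press the far rim down from above with shut fingers, to the height for 0.135 rad.

```bash
cat > push.py <<'E'
from h import *
k=[onz('top',p,225) for p in((334.8,190),(359.6,271.2))]; m=(k[0]+k[1])/2; print('knobs',k[0].round(1),k[1].round(1),np.linalg.norm(k[0]-k[1]),'lens',m.round(1))
col=np.array([644.5,-265.]); d=C-col; D=np.hypot(*d); u=d/D; h1=np.arctan2(d[1],d[0]); th=np.arctan2(D-240,220); L=col+240*u
print('lens expected',L.round(1),'theta',th)
E
cat > go.py <<'E'
exec(open('push.py').read())
q=lambda r,z:[*(L+u*r),z]
claw.close(30)
manip.movep(q(40,340),[np.pi,0,h1]); manip.line_to(q(40,290),v=150)
zf=225+60*np.sin(th)+9*np.cos(th); print('zf',zf)
for r,z,v in((40,262,40),(50,254,35),(58,246,35),(61,zf,20)):
    manip.line_to(q(r,z),v=v); print(sensors.read_wrist_force().round(1),sensors.read_position().round(1))
manip.line_to(q(61,320),v=150); print(sensors.read_time_s())
E
python3 go.py
```

```text
knobs [649.9 -16.  225. ] [497.  -62.3 225. ] 159.72676213237995 lens [573.5 -39.2 225. ]
lens expected [574.2 -35.5] theta 0.13474230912261193
zf 241.97852144747515
[-11.1  30.6  37.2] [562.4   9.  267.5]
[-7.3 28.2 20.8] [558.9  18.2 256.5]
[-3.8 16.   6.8] [556.6  23.5 246.3]
[-1.6 10.8  3.8] [555.9  25.1 241.9]
40.275
```

```bash
cat > look.py <<'E'
exec(open('push.py').read())
import sys; n=sys.argv[1]
q=lambda r,z:[*(L+u*r),z]
ims=[]
for i,r in enumerate((30,-80)):
    manip.line_to(q(r,345),v=150); manip.pause(.15); T=wpose(); np.save(f'TL{n}{i}.npy',T); im=save('wrist',f'l{n}{i}.png'); ims.append(im[:,:,::-1])
cv2.imwrite(f'pics/l{n}.png',cv2.resize(np.vstack([x[60:420,100:540] for x in ims]),None,fx=.8,fy=.8))
print(sensors.read_time_s())
E
python3 look.py a
```

```text
knobs [649.9 -16.  225. ] [497.  -62.3 225. ] 159.72676213237995 lens [573.5 -39.2 225. ]
lens expected [574.2 -35.5] theta 0.13474230912261193
41.975
```

View pics/la.png

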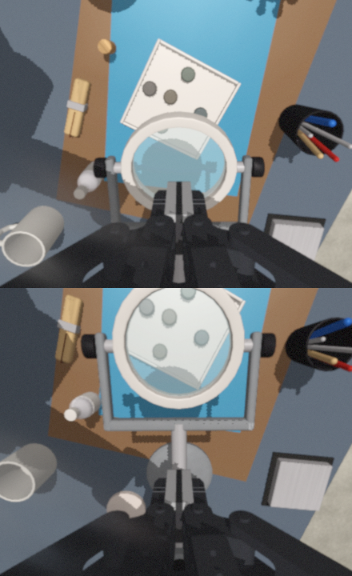

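View 2 shows the ring over the tray, nearly concentric with the stones seen through it. I'll check the tilt by a gentle touch on the far rim, then look with the scene camera.

Run:
```python
exec(open('push.py').read())
q=lambda r,z:[*(L+u*r),z]
manip.line_to(q(56,300),v=250); manip.line_to(q(56,252),v=120); manip.pause(.1); f0=sensors.read_wrist_force(); print(f0.round(2))
for z in np.arange(248,240.9,-1):
    manip.line_to(q(56,z),v=20); f=sensors.read_wrist_force()-f0; print(z,sensors.read_position()[2].round(2),f.round(2))
    if f[2]>2.5 and z<242.5: break
manip.line_to(q(56,330),v=200)
manip.movep([480,-250,400],[np.pi,0,0]); print(sensors.read_time_s())
b=save('scene','s3.png'); save('top','t3.png')
cv2.imwrite('pics/s3c.png',cv2.resize(b[160:260,240:360,::-1],None,fx=6,fy=6,interpolation=cv2.INTER_CUBIC))
```

```text
knobs [649.9 -16.  225. ] [497.  -62.3 225. ] 159.72676213237995 lens [573.5 -39.2 225. ]
lens expected [574.2 -35.5] theta 0.13474230912261193
[-0.23 -1.26 -0.5 ]
248.0 248.01 [0.69 0.66 0.48]
247.0 246.98 [1.07 0.4  0.4 ]
246.0 245.95 [0.46 0.9  1.05]
245.0 244.95 [1.08 1.36 0.51]
244.0 243.93 [-0.22  1.88  0.8 ]
243.0 242.94 [0.21 0.24 1.26]
242.0 242.1 [0.09 1.   1.65]
241.0 241.07 [-0.01  3.45  2.76]
47.2667
```

View pics/s3c.png

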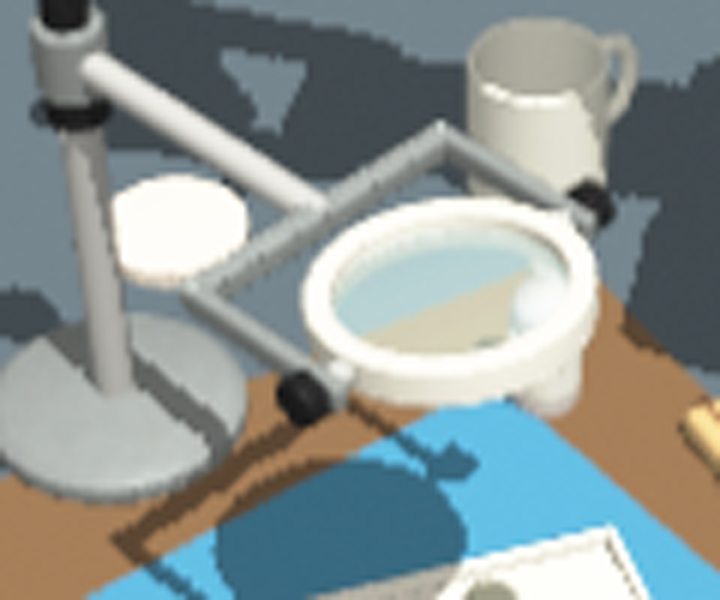

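The crop shows the ring nearly level, with knobs at (303,397) and (590,203). The column-side outer edge is at about (450,197) and the far inner edge at about (450,352). I'll compare the edge distance along the boom plane with the expected tilt, and recheck the knobs from the top.

Run:
```python
exec(open('push.py').read())
def rp(r,zz,t): return [*(L+u*(r*np.cos(t)-zz*np.sin(t))),225+r*np.sin(t)+zz*np.cos(t)]
im=cv2.imread('pics/s3.png').astype(np.float32)
mag=lambda p:((p-[240,160]+.5)*6).round(0)
for t in(.0,.07,.135,.2,.27):
    a,b,b2=[proj('scene',rp(r,9,t)) for r in(-60,49,60)]; print(t,mag(a),mag(b),mag(b2),'len',(np.linalg.norm(a-b)*6).round(1))
a,b=proj('scene',rp(-60,9,.135)),proj('scene',rp(49,9,.135)); d=(b-a)/np.linalg.norm(b-a)
for n,p in(('near outer',a),('far inner',b)):
    s=np.arange(-5,5.1,.5); pts=np.array([p+d*x for x in s],np.float32)
    v=cv2.remap(im,pts[None,:,0],pts[None,:,1],cv2.INTER_LINEAR)[0]; print(n,list(zip(s,v[:,0].astype(int),v[:,2].astype(int))))
# knobs in top
for f in('pics/t2.png','pics/t3.png'):
    t=cv2.imread(f); m=(t.max(2)<50).astype(np.uint8); c=[]
    for x,y in((335,190),(360,271)):
        s=m[y-7:y+8,x-9:x+10]; M=cv2.moments(s,True); c.append((x-9+M['m10']/M['m00'],y-7+M['m01']/M['m00']))
    k=[onz('top',p,225) for p in c]; w=k[1]-k[0]; print(f,np.round(c,1).tolist(),'mid',((k[0]+k[1])/2).round(1),'len',np.hypot(*w[:2]).round(1),'heading',(np.degrees(np.arctan2(w[1],w[0]))-90)%360)
f=cv2.imread('pics/t3.png');
```

```text
knobs [649.9 -16.  225. ] [497.  -62.3 225. ] 159.72676213237995 lens [573.5 -39.2 225. ]
lens expected [574.2 -35.5] theta 0.13474230912261193
0.0 [354. 218.] [544. 342.] [564. 355.] len 226.3
0.07 [354. 226.] [543. 335.] [563. 346.] len 217.8
0.135 [354. 233.] [541. 328.] [561. 338.] len 209.6
0.2 [355. 240.] [539. 320.] [559. 329.] len 201.2
0.27 [356. 248.] [537. 313.] [556. 320.] len 192.1
near outer [(np.float64(-5.0), np.int64(129), np.int64(128)), (np.float64(-4.5), np.int64(130), np.int64(129)), (np.float64(-4.0), np.int64(129), np.int64(128)), (np.float64(-3.5), np.int64(129), np.int64(125)), (np.float64(-3.0), np.int64(128), np.int64(121)), (np.float64(-2.5), np.int64(133), np.int64(123)), (np.float64(-2.0), np.int64(146), np.int64(138)), (np.float64(-1.5), np.int64(168), np.int64(165)), (np.float64(-1.0), np.int64(201), np.int64(205)), (np.float64(-0.5), np.int64(235), np.int64(245)), (np.float64(0.0), np.int64(241), np.int64(249)), (np.float64(0.5), np.int64(246), np.int64(252)), (np.float64(1.0), np.int64(249), np.int64(253)), (np.float64(1.5), np.int64(250), np.int64(2
[... 910 characters left out ...]
np.float64(0.5), np.int64(247), np.int64(252)), (np.float64(1.0), np.int64(249), np.int64(253)), (np.float64(1.5), np.int64(250), np.int64(254)), (np.float64(2.0), np.int64(250), np.int64(254)), (np.float64(2.5), np.int64(248), np.int64(253)), (np.float64(3.0), np.int64(243), np.int64(251)), (np.float64(3.5), np.int64(237), np.int64(247)), (np.float64(4.0), np.int64(231), np.int64(243)), (np.float64(4.5), np.int64(225), np.int64(239)), (np.float64(5.0), np.int64(222), np.int64(237))]
pics/t2.png [[332.4, 189.5], [355.2, 271.8]] mid [573.4 -32.8 225. ] len 160.6 heading 105.44609318493147
pics/t3.png [[332.1, 189.4], [355.2, 271.8]] mid [573.5 -32.6 225. ] len 161.0 heading 105.56183987472568
```

Run:
```python
from h import *
a=cv2.imread('pics/top0.png');b=cv2.imread('pics/t3.png')
for n,(x,y,w) in dict(flux=(405,292,14),cork=(302,304,9),pot=(246,317,28),clamp=(356,319,26),cup=(313,140,20),disc=(500,241,12),caliper=(132,252,40)).items():
    s=np.s_[y-w:y+w,x-w:x+w]; print(n,cv2.phaseCorrelate(cv2.cvtColor(a[s],6).astype(np.float64),cv2.cvtColor(b[s],6).astype(np.float64)))
job.hand_in()
```

```text
flux ((0.0026287343413766706, -0.05219811677458708), 0.9904560176867976)
cork ((0.009543416026158269, -0.00823206976823343), 1.0020493840087568)
pot ((-0.0001099338391981064, 0.011553785904315106), 1.0068357726011508)
clamp ((0.10498382818521179, 0.21074683416744122), 0.9800173522351326)
cup ((0.0015758685856361865, 0.012359626329356388), 0.9826702065691062)
disc ((-2.572049220719869, -3.3422968379438345), 0.12502444652388167)
caliper ((-0.03154640355931093, -0.012260974255234203), 0.9933525563045457)
the job is handed in; nothing more can be done
```

The job is handed in at about 47 s. The five stones lie flat with at least about 12 mm between any two, and the lens is over the tray, tilted about 0.12 rad (0.135 intended), so its axis should meet the tray centre within about 3 mm. The glass was not touched as far as I can tell, and the bystanders I compared did not move. The plaster disc comparison was inconclusive because the boom was in front of it in the first picture, and the mug was not compared; neither was in the arm's path. One push on the ring reached 37 N vertical and 31 N sideways at the wrist, through the fingertips.

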